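# Spread a snap ring over a microscope post and hold it at its groove

### The arm

A 6-joint arm with a two-finger parallel gripper is mounted at the origin on the work surface. World frame = base frame: x ahead of the robot, y to its left, z up, the work surface at z = 0. Lengths are in m, angles in degrees, forces in N, time in s.
With the tool pointing down it reaches from about 0.4 to 0.825 m from the base axis. Payload 7 kg.
Tool frame: the origin (TCP) lies on the centre line of the jaws, within the pads' length; the fingertips stand 14 mm ahead of it and the grasp point (between the pads) lies 5 mm behind it; z points along the fingers, y is the line along which they close (so a half turn about z gives the same grasp; the last joint's range is limited). The gripper opens to 88 mm and grips with 3 to 60 N. Pads are 19 mm wide; open, the fingers measure 130 mm over their backs; the gripper's body (78 mm by 193 mm) begins 47 mm behind the grasp point.
Start: joints at [88.012, 20.546, 0.682, 0, -70.136, -16.507], TCP at [0.214, 0.64, 0.22] pointing down, gripper open.
Joint ranges: [-176.03, 176.03], [-82.01, 121.73], [-58.28, 71.71], [-173.87, 95.51], [-174.79, -0.11], [-173.66, 173.66]. Speed limits (degrees/s): [136.94, 136.94, 172.46, 180, 180, 180].

### API

Orientations are given as [roll, pitch, yaw] about the fixed x, y, z axes, in that order (R = Rz(yaw) Ry(pitch) Rx(roll)).
In Python, from plant import r gives the robot as it stands.
- The arm moves only by the tool send_rows, never from a script. Its argument "steps" is a list of rows, each an object with "dp": the shift along the tool's x, y, z in mm, a list of three; "roll": the turn about the tool's z in rad; "jaw": the opening in per cent of the stroke, from 0 (shut) to 100 (fully open). In form: [{"dp": [tx, ty, tz], "roll": roll, "jaw": jaw}, ...]. A call has 1 to 5 rows; each row is the pose to reach, as a shift and turn from the pose commanded when the call began, along the tool's axes at that moment; what a row does not reach only later rows make up. A row lasts 1/8 s, in which the tool goes at most 62.5 mm and 10.7 degrees, less where a joint would pass 70% of its speed; a pose out of reach is approached as far as the arm can. A call with a gripper value outside its range is refused whole. The fingers move at their own pace and stop on an object; "newtons" is the grip in N (left out, the last holds). Time passes only in rows, so rows that repeat a pose let the fingers close. It gives the time, the measured TCP pose, the force, the opening and the grip force at its end, in the units of the state.
- r.get_state(): the state, without advancing time (a new reading comes with each control period).
- r.capture(name): name is "side" or "top"; returns a dict with "image" (420x560x3 uint8, blue, green, red), "K" (3x3 intrinsics, pixels), "rvec" (rotation vector, rad) and "tvec" (3), from world to camera coordinates, as OpenCV has them. Camera axes: x right, y down, z forward; pixel columns grow to the right and rows downward; lengths in m; the calibration is good to about 2 mm. A picture is of the moment at which its call begins. There is no depth.
- r.close_job(): hands the job in; it is judged then, once.
The state is a dict: "time_s": time; "joints": joint angles; "qd": joint speeds; "joint_torque": joint torques, N m; "tcp_pos": TCP position; "eef_rot": TCP orientation; "contact_force": force on the tool from outside, world axes, zero at the start; "moment": the same for the moment, N m; "gripper_width": finger opening in m; "gripper_force": force on a finger pad.
Only numpy, scipy, OpenCV 4.12 (cv2) and the standard library are available. Lean on these libraries where they do the work, as an engineer would, in place of code of your own. Each camera call takes 0.05 s, during which the arm holds its last target. There are 200 camera calls.

### The job

Swing the lamp on its hinged arm out to the left, until its head is at least 15 cm (sideways) away from the post of the microscope stand. Then take the snap-ring pliers off their rest, squeeze the handles together fully so that they spread the ring on their tips, bring the spread ring level over the top of the post and slide it gently down round the post until it is level with the groove just above the hub. Finish holding it there: the pliers still squeezed in the gripper, the ring spread and centred round the groove, carried by the gripper and not pressed on the hub; leave the phone, screwdriver and jar where they are.

Things in the scene. Friction and masses are not known exactly. Their poses are not given: they have to be found in the camera images.
- stand: Microscope stand, fixed: grey slab 130 x 110 x 18 mm, on it an upright aluminium hub, 60 mm across, flat top 70 mm above the bench, and out of it a steel post 28 mm in diameter, top (3 mm chamfer) 105 mm above the bench. Origin: slab's underside, on the post's axis; z up. A boom stub sticks out of the hub along +x to 105 mm, a clamp knob along +y to 50 mm, both below 58 mm.
- groove (a point): Middle of the groove in the post, on the post's axis, 73 mm above the bench. The groove is 23 mm in diameter and 6 mm wide, its lower edge flush with the hub's top (70 to 76 mm above the bench). z is the post's axis.
- post_top (a point): Centre of the post's flat top, 105 mm above the bench.
- lamp_knob (a point): On the axis of the upright black knob (18 mm diameter, 200 to 250 mm above the bench) in the middle of the lamp's head, 235 mm above the bench: pinch it here from above. The head is a white disc of 96 mm diameter, 176 to 200 mm above the bench; at the start it hangs over the post.
- lamp_hinge (a point): Point on the vertical hinge axis of the lamp arm at the knob's height, inside a steel pillar 26 mm in diameter and 263 mm tall beyond and to the left of the post (fixed foot 90 mm wide). The knob runs on a circle of 220 mm radius about it.
- lamp_arm (a joint): Hinge of the lamp arm, rad; grows as the head swings to the left (towards +y; clockwise from above); range -0.4 to 1.4. It turns with light friction (about 1 N at the knob) and stays where it is left.
- rest: Fixed grey rest for the pliers, two blocks 45 mm high on a base 6 mm thick. In its frame (origin: underside, below the pliers' pivot; x as the pliers' x) the front block covers x -17 to +17 mm and the rear block (104 mm wide) x -144 to -126 mm; between them the handles are free to be gripped.
- pliers: Snap-ring pliers, the ring on their tips, loose, level on the rest, 0.2 kg. Origin: pivot's centre, 53 mm above the bench at the start; +x from handles to ring, z up. Two black handles, 16 mm high (centred on z = 0), run from x = -40 to -145 mm, diverging to the rear. Squeezing them spreads the ring; a spring holds them apart. Slim tips reach down from the jaws to the ring, clear of the post.
- grip (a point): Middle between the handles at x = -75 mm, z = 0 in the pliers' frame (same axes): grip here from above, closing along the pliers' y. Over the outsides the handles measure 61 mm here at rest (81 mm at the rear end); 15 N on each brings them to their stop: parallel, 40 mm over the outsides, ring fully spread. They spring back if the grip is eased.
- ring_centre (a point): Centre of the spread ring in its plane: x = +67, z = -25 mm in the pliers' frame (same axes; z is the ring's axis). Ring of 3.2 mm wire; spread it is 32 mm in inside diameter (2 mm free all round the post); relaxed it is pinched to 24 mm and does not pass over the post. The tips end flush with its underside, 20 mm from here towards the handles.
- ring_a (a joint): Opening of one half of the ring, rad (the other half moves the same): 0 relaxed, 0.20 fully spread.
- phone: Black phone 72 x 150 x 9 mm lying on the bench; leave it alone.
- screwdriver: Screwdriver lying on the bench; leave it alone.
- jar: Amber jar, 44 mm in diameter and 50 mm tall; leave it alone.

How it is judged (in metres and radians):
On the way, in this order (a step that is already met when the one before it is completed fails the run):
1. the lamp's head is swung to the left, at least 14 cm from the post, before the ring is brought there (horizontal distance between lamp_knob and post_top above 0.14 m and value of joint lamp_arm above 0.3 rad), for 0.2 s.
2. the ring, spread by the squeezed pliers, is over the top of the post (value of joint ring_a above 0.17 rad and contact force between the fingers and pliers above 4 N and horizontal distance between ring_centre and post_top below 0.012 m and z of ring_centre in the frame of post_top above 0.002 m), for 0.1 s.
At the end, for the whole second after the job is handed in: Gripper holds the squeezed pliers (over 4 N), at rest; ring spread (over 0.17 rad), centre within 3.5 mm of the post's axis, plane -2.6 to +3 mm from the groove's middle, level within 0.12 rad; pliers press the stand with under 8 N, rest on nothing; lamp head at least 14 cm from the post (horizontal distance between lamp_knob and post_top above 0.14 m and value of joint ring_a above 0.17 rad and contact force between the fingers and pliers above 4 N and z of ring_centre in the frame of groove between -0.0026 and 0.003 m and horizontal distance between ring_centre and groove below 0.0035 m and angle between the z axis of ring_centre and the z axis of groove, either way round below 0.12 rad and contact force between pliers and stand below 8 N and contact force between pliers and rest below 0.1 N and contact force between pliers and lamp below 0.1 N and linear speed of pliers below 0.02 m/s); the arm keeps its last pose, push and grip.
It fails at once if the pliers or ring are pressed on the stand with more than 30 N (contact force between pliers and stand above 30 N).
It fails at once if the phone is pushed out of its place (3 cm) (distance of phone from where it was at the start of the episode above 0.03 m).
It fails at once if the screwdriver is pushed out of its place (3 cm) (distance of screwdriver from where it was at the start of the episode above 0.03 m).
It fails at once if the jar is pushed out of its place (3 cm) (distance of jar from where it was at the start of the episode above 0.03 m).
It also fails if it takes over 54 s, if anything falls off the work surface, if the arm or the gripper's body presses on something with over 40 N, if the wrist force passes 120 N, or if a joint passes its speed limit or range.

## Working session

There is one attempt and no reset: what is moved stays moved. The work goes in short steps, Python scripts to look and compute and a tool call to move; the robot and the scene stay as the last step left them, time stands still between calls to the robot, and variables do not carry over. Pictures are saved under pics/ and viewed, at most 10 in all, crops included, and the job is handed in when it is done.

Besides the shell and the picture viewer there is one more tool, called after "Emit:" as a command line: name --argument value ..., lists and objects as JSON in quotes. send_rows: Moves the arm, as the interface text tells. Its arguments: {"type":"object","properties":{"steps":{"type":"array","items":{"type":"object","properties":{"dp":{"type":"array","items":{"type":"number"}},"roll":{"type":"number"},"jaw":{"type":"number"}}}},"newtons":{"type":"number"}},"required":["steps"]}

```bash
mkdir -p pics; cat > h.py <<'E'
import numpy as np,cv2
from plant import r
from scipy.spatial.transform import Rotation as R
def cap(n,f=None):
    c=r.capture(n)
    if f: cv2.imwrite('pics/'+f,c['image'])
    return c
def ray(c,uv):
    Rm=cv2.Rodrigues(np.array(c['rvec'],float))[0]; t=np.array(c['tvec'],float).ravel()
    K=np.array(c['K'],float)
    return -Rm.T@t, Rm.T@np.linalg.inv(K)@np.array([uv[0],uv[1],1.])
def onz(c,uv,z):
    o,d=ray(c,uv); return o+d*(z-o[2])/d[2]
def proj(c,P):
    return cv2.projectPoints(np.array(P,float).reshape(-1,3),np.array(c['rvec'],float),np.array(c['tvec'],float),np.array(c['K'],float),None)[0].reshape(-1,2)
E
python3 - <<'E'
from h import *
for n in('top','side'):
    c=cap(n,n+'0.png'); print(n,ray(c,(280,210)))
s=r.get_state();print(s)
E
```

```text
top (array([0.43870745, 0.00331107, 1.23844874]), array([ 0.08314117, -0.01531836, -0.99646424]))
side (array([ 0.14345274, -0.56272232,  0.88828811]), array([ 0.38586352,  0.56463535, -0.72967891]))
{'time_s': 0.1, 'joints': array([ 8.80140889e+01,  2.05871868e+01,  6.37605782e-01, -1.63930216e-02,
       -7.01375601e+01, -1.65063874e+01]), 'qd': array([ 0.07178442, -0.04531976,  0.12343504,  0.1599504 ,  0.10764878,
       -0.06277837]), 'joint_torque': array([-1.81262749e-03, -5.84164453e+01,  2.93752706e+01,  7.01553762e+00,
        1.02072197e-02, -4.91298556e-05]), 'tcp_pos': array([0.21399263, 0.63968785, 0.21921149]), 'eef_rot': array([ 1.79912071e+02, -9.98466431e-03, -1.84978723e+01]), 'contact_force': array([0.09006836, 0.12436055, 0.46285953]), 'moment': array([-0.03532776, -0.04575918, -0.00291418]), 'gripper_force': 0.0, 'gripper_width': 0.08773279454274241}
```

View pics/top0.png

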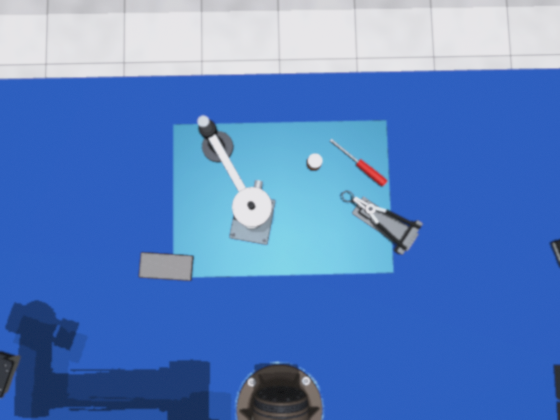

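View pics/side0.png

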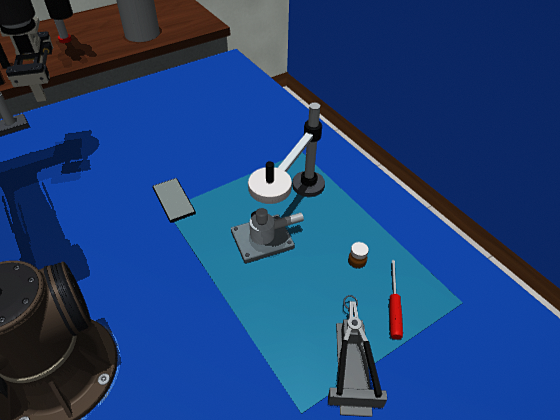

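Top view: knob at (251,206), pillar top (204,122), pliers pivot (370,209), ring (347,196). Side view: post top ≈(262,213), pliers pivot ≈(354,324). I'll zoom in.

```bash
python3 - <<'E'
from h import *
t=cv2.imread('pics/top0.png');s=cv2.imread('pics/side0.png')
def cr(i,x,y,w=100,h=75,k=4): return cv2.resize(i[y:y+h,x:x+w],None,fx=k,fy=k,interpolation=cv2.INTER_CUBIC)
A=np.vstack([np.hstack([cr(t,335,185),cr(t,190,180)]),np.hstack([cr(s,310,290,100,75),cr(s,215,180,100,75)])])
cv2.imwrite('pics/z.png',A)
c=r.capture('top')
for n,uv,z in [('knobtop',(251,205.5),.25),('pillar',(204,122),.263),('pivot',(370,209),.06),('ring',(347,196),.028),('jar',(315,160),.05),('phone',(166,266),.009)]: print(n,onz(c,uv,z).round(4))
c2=r.capture('side')
for n,uv,z in [('knobtop',(269.5,163),.25),('pillar',(314.5,105),.263),('posttop',(262,213),.105),('pivot',(354,324),.06),('ring',(349.5,304),.028)]: print('s',n,onz(c2,uv,z).round(4))
E
```

```text
knobtop [0.5329 0.0541 0.25  ]
pillar [0.7262 0.1579 0.263 ]
pivot [ 0.5345 -0.2603  0.06  ]
ring [ 0.5751 -0.2043  0.028 ]
jar [ 0.675  -0.1153  0.05  ]
phone [0.3908 0.3073 0.009 ]
s knobtop [0.5368 0.0558 0.25  ]
s pillar [0.7306 0.1615 0.263 ]
s posttop [0.5174 0.0579 0.105 ]
s pivot [ 0.5341 -0.2621  0.06  ]
s ring [ 0.5718 -0.2083  0.028 ]
```

View pics/z.png

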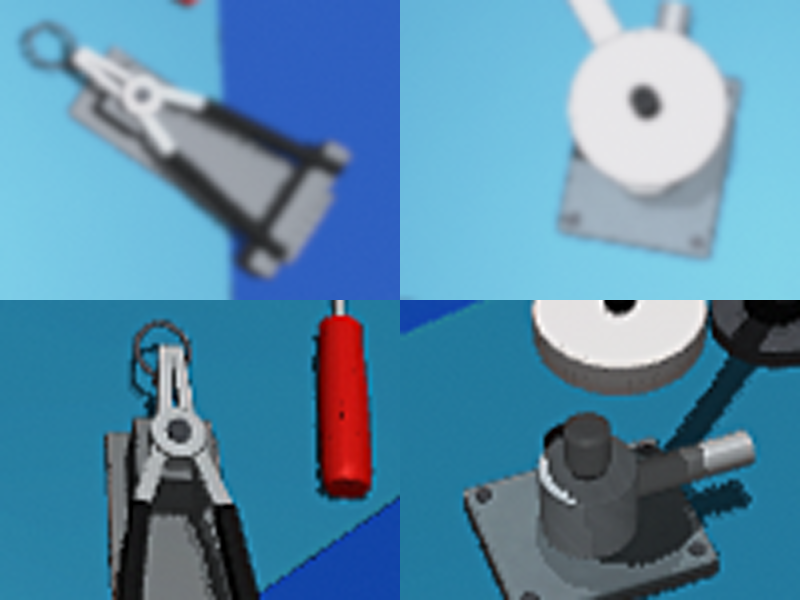

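Knob–hinge distance measures 0.2197 m and pivot–ring 0.068 m, so both match the given sizes. Next I'll move above the knob.

Emit:
send_rows --steps '[{"dp": [49,45,-40],"roll": -0.16,"jaw": 100},{"dp": [90,84,-70],"roll": -0.323,"jaw": 100},{"dp": [130,121,-70],"roll": -0.323,"jaw": 100},{"dp": [170,157,-70],"roll": -0.323,"jaw": 100},{"dp": [210,194,-70],"roll": -0.323,"jaw": 100}]' --newtons 20

```text
time_s: 0.82
tcp_pos: [0.3524, 0.3876, 0.2904]
eef_rot: [-180.0, -0.0, 0.0]
contact_force: [0.6, 0.3, 0.4]
gripper_width: 0.0876
gripper_force: 0.0
```

Emit:
send_rows --steps '[{"dp": [25,46,0],"roll": 0,"jaw": 100},{"dp": [50,92,0],"roll": 0,"jaw": 100},{"dp": [76,140,0],"roll": 0,"jaw": 100},{"dp": [103,188,0],"roll": 0,"jaw": 100},{"dp": [130,236,0],"roll": 0,"jaw": 100}]'

```text
time_s: 1.45
tcp_pos: [0.4823, 0.1519, 0.2903]
eef_rot: [-180.0, -0.0, 0.0]
contact_force: [1.1, 0.9, 0.0]
gripper_width: 0.0874
gripper_force: 0.0
```

Emit:
send_rows --steps '[{"dp": [25,46,0],"roll": 0,"jaw": 100},{"dp": [47,85,0],"roll": 0,"jaw": 100},{"dp": [53,98,0],"roll": 0,"jaw": 100},{"dp": [53,98,0],"roll": 0,"jaw": 100}]'

```text
time_s: 1.95
tcp_pos: [0.5348, 0.0549, 0.2897]
eef_rot: [180.0, 0.0, -0.1]
contact_force: [-0.0, -0.1, -0.3]
gripper_width: 0.0879
gripper_force: 0.0
```

Emit:
send_rows --steps '[{"dp": [0,0,25],"roll": 0,"jaw": 100},{"dp": [0,0,55],"roll": 0,"jaw": 100},{"dp": [0,0,55],"roll": 0,"jaw": 28},{"dp": [0,0,55],"roll": 0,"jaw": 28},{"dp": [0,0,55],"roll": 0,"jaw": 28}]'

```text
time_s: 2.58
tcp_pos: [0.5354, 0.0561, 0.2365]
eef_rot: [-180.0, -0.1, 0.0]
contact_force: [0.5, 0.3, -0.4]
gripper_width: 0.063
gripper_force: 0.0
```

Emit:
send_rows --steps '[{"dp": [0,0,0],"roll": 0,"jaw": 28},{"dp": [-4,-9,0],"roll": 0,"jaw": 28},{"dp": [-9,-20,0],"roll": 0,"jaw": 28},{"dp": [-14,-33,0],"roll": 0,"jaw": 28},{"dp": [-17,-45,0],"roll": 0,"jaw": 28}]'

```text
time_s: 3.2
tcp_pos: [0.5172, 0.1015, 0.2351]
eef_rot: [180.0, 0.0, 0.0]
contact_force: [-0.3, -1.6, -0.6]
gripper_width: 0.025
gripper_force: 0.8
```

Emit:
send_rows --steps '[{"dp": [-4,-16,0],"roll": 0,"jaw": 28},{"dp": [-8,-32,0],"roll": 0,"jaw": 28},{"dp": [-10,-48,0],"roll": 0,"jaw": 28},{"dp": [-10,-64,0],"roll": 0,"jaw": 28},{"dp": [-9,-80,0],"roll": 0,"jaw": 28}]'

```text
time_s: 3.82
tcp_pos: [0.5088, 0.1817, 0.2351]
eef_rot: [-180.0, -0.0, 0.0]
contact_force: [-1.1, -1.5, 1.3]
gripper_width: 0.0247
gripper_force: 0.6
```

Emit:
send_rows --steps '[{"dp": [2,-16,0],"roll": 0,"jaw": 28},{"dp": [5,-32,0],"roll": 0,"jaw": 28},{"dp": [8,-46,0],"roll": 0,"jaw": 28},{"dp": [13,-60,0],"roll": 0,"jaw": 28},{"dp": [19,-72,0],"roll": 0,"jaw": 28}]'

```text
time_s: 4.45
tcp_pos: [0.5281, 0.2535, 0.235]
eef_rot: [180.0, 0.0, 0.0]
contact_force: [-0.7, -0.7, -0.3]
gripper_width: 0.0242
gripper_force: 0.5
```

Emit:
send_rows --steps '[{"dp": [8,-14,0],"roll": 0,"jaw": 28},{"dp": [15,-26,0],"roll": 0,"jaw": 28},{"dp": [15,-26,0],"roll": 0,"jaw": 50},{"dp": [15,-26,0],"roll": 0,"jaw": 100},{"dp": [15,-26,0],"roll": 0,"jaw": 100}]'

```text
time_s: 5.08
tcp_pos: [0.5427, 0.2783, 0.2353]
eef_rot: [-180.0, -0.0, -0.0]
contact_force: [-0.5, 0.3, -0.9]
gripper_width: 0.0491
gripper_force: 0.0
```

Emit:
send_rows --steps '[{"dp": [0,0,0],"roll": 0,"jaw": 100},{"dp": [0,0,0],"roll": 0,"jaw": 100},{"dp": [0,0,-25],"roll": 0,"jaw": 100},{"dp": [0,0,-60],"roll": 0,"jaw": 100},{"dp": [0,0,-60],"roll": 0,"jaw": 100}]'

```text
time_s: 5.7
tcp_pos: [0.544, 0.2792, 0.2984]
eef_rot: [-179.8, -0.3, 0.0]
contact_force: [0.3, 0.2, 0.8]
gripper_width: 0.0874
gripper_force: 0.0
```

```bash
python3 - <<'E'
from h import *
T=[]
for n in('top','side'):
    c=cap(n,n+'1.png')
t=cv2.imread('pics/top1.png');s=cv2.imread('pics/side1.png')
def cr(i,x,y,w=80,h=60,k=5): return cv2.resize(i[y:y+h,x:x+w],None,fx=k,fy=k,interpolation=cv2.INTER_CUBIC)
cv2.imwrite('pics/z1.png',np.vstack([np.hstack([cr(t,215,180),cr(t,180,140,160,120,2.5)]),np.hstack([cr(s,225,190),cr(s,180,80,240,180,5/3)])]))
E
```

```text
(no output)
```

View pics/z1.png

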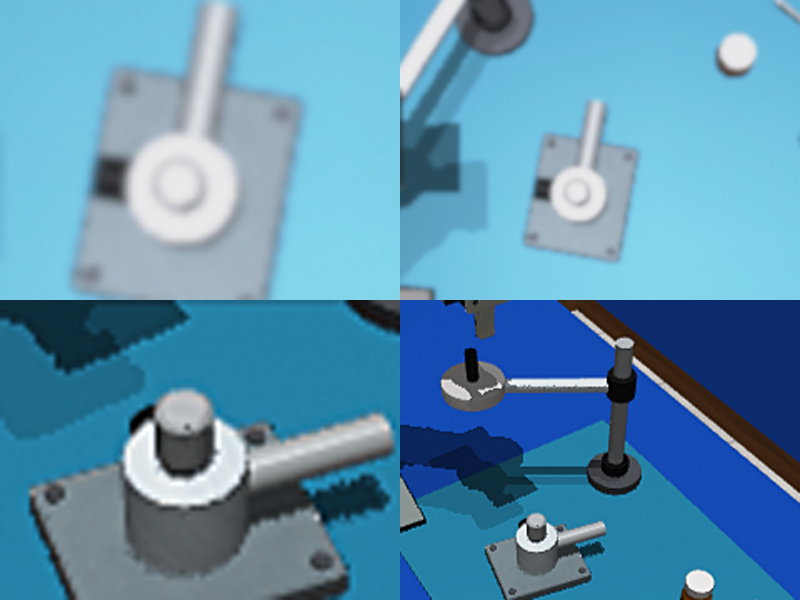

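The lamp is clear, with its head far left. Hub and post are visible at about (251,217) in the top view and (261,212) in the side view. Next I'll measure the post and the pliers axis.

```bash
python3 - <<'E'
from h import *
t=cv2.imread('pics/top1.png');s=cv2.imread('pics/side1.png')
C={n:r.capture(n) for n in('top','side')}
hsv=cv2.cvtColor(t,cv2.COLOR_BGR2HSV)
# hub top (white) in the top view
m=((hsv[...,1]<40)&(hsv[...,2]>195)).astype(np.uint8); m[:,:235]=0;m[:,268:]=0;m[:205]=0;m[235:]=0
cs=max(cv2.findContours(m,0,2)[0],key=cv2.contourArea)
(x,y),rad=cv2.minEnclosingCircle(cs); e=cv2.fitEllipse(cs)
print('hub',(x,y),rad,e,onz(C['top'],e[0],.07))
print('post top',onz(C['top'],(215+182.5/5-.5,180+186.5/5-.5),.105), 'side',onz(C['side'],(225+184/5-.5,190+110/5-.5),.105))
g=cv2.cvtColor(t,cv2.COLOR_BGR2GRAY)
hc=cv2.HoughCircles(cv2.resize(g[205:232,238:265],None,fx=10,fy=10,interpolation=2),cv2.HOUGH_GRADIENT,1,200,param1=60,param2=15,minRadius=35,maxRadius=60); print('hough',hc)
if hc is not None:
    u=hc[0,0]; print(onz(C['top'],(238+(u[0]+.5)/10-.5,205+(u[1]+.5)/10-.5),.105))
# handles
m=((hsv[...,2]<75)).astype(np.uint8); m[:,:350]=0;m[:,430:]=0;m[:195]=0;m[260:]=0
ys,xs=np.nonzero(m); P=np.array([onz(C['top'],p,.061) for p in zip(xs,ys)])[:,:2]
piv=onz(C['top'],(370.4,208.4),.061)[:2]; print('piv',piv,'side',onz(C['side'],(310+178/4-.4,290+130/4-.4),.061))
for yaw in(52,54,56,58):
    c,sn=np.cos(np.radians(yaw)),np.sin(np.radians(yaw)); L=(P-piv)@np.array([[c,-sn],[sn,c]])
    for a in(-60,-75,-90,-105): 
        k=L[abs(L[:,0]*1000-a)<4][:,1]*1000; print(yaw,a,k.min().round(1),k.max().round(1),'mid',((k.min()+k.max())/2).round(1))
E
```

```text
hub (250.25308227539062, 216.21604919433594) 12.179303169250488 ((250.83595275878906, 216.9337921142578), (21.399728775024414, 23.373382568359375), 28.558799743652344) [0.51915829 0.06432344 0.07      ]
post top [0.51708941 0.06206165 0.105     ] side [0.51849493 0.06278747 0.105     ]
hough None
piv [ 0.53599974 -0.26123687] side [ 0.53653252 -0.25931546  0.061     ]
52 -60 -26.1 32.8 mid 3.4
52 -75 -29.2 33.5 mid 2.2
52 -90 -31.3 34.2 mid 1.5
52 -105 -34.4 36.5 mid 1.1
54 -60 -24.0 34.8 mid 5.4
54 -75 -25.6 36.9 mid 5.6
54 -90 -28.1 37.4 mid 4.7
54 -105 -29.8 40.3 mid 5.3
56 -60 -21.8 36.8 mid 7.5
56 -75 -23.0 39.6 mid 8.3
56 -90 -24.9 40.6 mid 7.9
56 -105 -26.1 44.0 mid 8.9
58 -60 -19.6 38.4 mid 9.4
58 -75 -20.4 42.2 mid 10.9
58 -90 -21.7 44.7 mid 11.5
58 -105 -22.5 48.6 mid 13.1
```

Emit:
send_rows --steps '[{"dp": [-5,55,0],"roll": 0,"jaw": 100},{"dp": [-10,115,0],"roll": 0,"jaw": 100},{"dp": [-15,175,0],"roll": 0,"jaw": 100},{"dp": [-20,235,10],"roll": 0,"jaw": 100},{"dp": [-25,295,30],"roll": 0,"jaw": 100}]'

```text
time_s: 6.52
tcp_pos: [0.5175, -0.0173, 0.2651]
eef_rot: [-180.0, -0.0, 0.0]
contact_force: [0.8, -1.1, -0.3]
gripper_width: 0.0875
gripper_force: 0.0
```

Emit:
send_rows --steps '[{"dp": [-5,60,10],"roll": 0.1,"jaw": 100},{"dp": [-10,120,30],"roll": 0.28,"jaw": 100},{"dp": [-15,180,50],"roll": 0.46,"jaw": 100},{"dp": [-20,240,70],"roll": 0.64,"jaw": 100},{"dp": [-27,300,90],"roll": 0.82,"jaw": 100}]'

```text
time_s: 7.15
tcp_pos: [0.4906, -0.3136, 0.1752]
eef_rot: [180.0, 0.1, -47.3]
contact_force: [1.6, 0.5, -0.4]
gripper_width: 0.0876
gripper_force: 0.0
```

Emit:
send_rows --steps '[{"dp": [0,0,0],"roll": 0.18,"jaw": 100},{"dp": [0,0,0],"roll": 0.36,"jaw": 100},{"dp": [0,0,0],"roll": 0.54,"jaw": 100},{"dp": [0,0,0],"roll": 0.72,"jaw": 100},{"dp": [0,0,0],"roll": 0.9,"jaw": 100}]'

```text
time_s: 7.78
tcp_pos: [0.4908, -0.3117, 0.1756]
eef_rot: [179.9, 0.0, -98.9]
contact_force: [-0.3, 0.4, 1.0]
gripper_width: 0.0876
gripper_force: 0.0
```

Emit:
send_rows --steps '[{"dp": [8,-1,10],"roll": 0.18,"jaw": 100},{"dp": [8,-1,30],"roll": 0.36,"jaw": 100},{"dp": [8,-1,50],"roll": 0.473,"jaw": 100},{"dp": [8,-1,75],"roll": 0.473,"jaw": 100},{"dp": [8,-1,75],"roll": 0.473,"jaw": 100}]'

```text
time_s: 8.4
tcp_pos: [0.4892, -0.3193, 0.0991]
eef_rot: [179.7, -0.1, -125.7]
contact_force: [-0.3, 0.3, -0.0]
gripper_width: 0.0877
gripper_force: 0.0
```

```bash
python3 - <<'E'
from h import *
for n in('top','side'): cap(n,n+'2.png')
t=cv2.imread('pics/top2.png');s=cv2.imread('pics/side2.png')
def cr(i,x,y,w=100,h=75,k=4): return cv2.resize(i[y:y+h,x:x+w],None,fx=k,fy=k,interpolation=cv2.INTER_CUBIC)
cv2.imwrite('pics/z2.png',np.hstack([cr(t,335,185,100,100),cr(s,300,290,100,100)]))
print(r.get_state()['tcp_pos'])
E
```

```text
[ 0.49109279 -0.32001247  0.10165655]
```

View pics/z2.png

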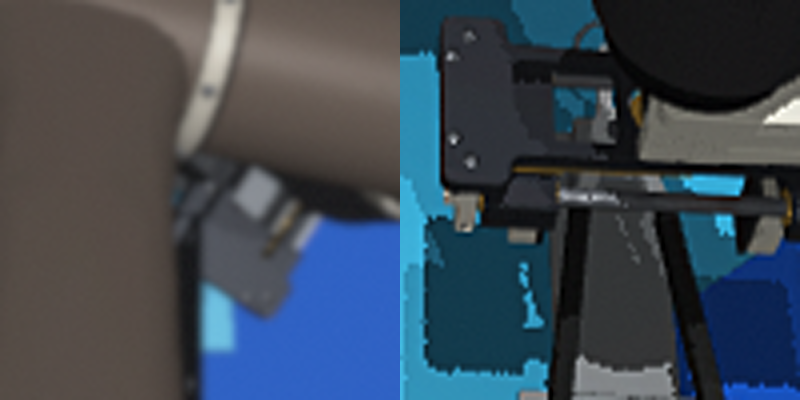

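The pictures are mostly blocked by the arm, but the handles pass between the open fingers. Descending.

Emit:
send_rows --steps '[{"dp": [0,0,15],"roll": 0,"jaw": 100},{"dp": [0,0,30],"roll": 0,"jaw": 100},{"dp": [0,0,45],"roll": 0,"jaw": 100},{"dp": [0,0,53],"roll": 0,"jaw": 100},{"dp": [0,0,53],"roll": 0,"jaw": 100}]'

```text
time_s: 9.12
tcp_pos: [0.4907, -0.3198, 0.0477]
eef_rot: [179.9, -0.0, -125.6]
contact_force: [-0.2, -0.5, 0.3]
gripper_width: 0.0875
gripper_force: 0.0
```

Emit:
send_rows --steps '[{"dp": [0,0,0],"roll": 0,"jaw": 80},{"dp": [0,0,0],"roll": 0,"jaw": 70},{"dp": [0,0,0],"roll": 0,"jaw": 60},{"dp": [0,0,0],"roll": 0,"jaw": 50},{"dp": [0,0,0],"roll": 0,"jaw": 40}]' --newtons 40

```text
time_s: 9.75
tcp_pos: [0.4914, -0.3202, 0.0491]
eef_rot: [-180.0, -0.0, -125.6]
contact_force: [-1.4, -2.5, 1.7]
gripper_width: 0.0436
gripper_force: 10.5
```

Emit:
send_rows --steps '[{"dp": [0,0,0],"roll": 0,"jaw": 20},{"dp": [0,0,0],"roll": 0,"jaw": 20},{"dp": [0,0,0],"roll": 0,"jaw": 20},{"dp": [0,0,0],"roll": 0,"jaw": 20}]'

```text
time_s: 10.25
tcp_pos: [0.4915, -0.3202, 0.049]
eef_rot: [-180.0, -0.0, -125.6]
contact_force: [-0.9, -1.9, 5.2]
gripper_width: 0.038
gripper_force: 39.9
```

Gripped: 38 mm opening at 40 N, so the handles are at their stop. Lifting.

Emit:
send_rows --steps '[{"dp": [0,0,-8],"roll": 0,"jaw": 20},{"dp": [0,0,-25],"roll": 0,"jaw": 20},{"dp": [0,0,-55],"roll": 0,"jaw": 20},{"dp": [0,0,-90],"roll": 0,"jaw": 20},{"dp": [0,0,-120],"roll": 0,"jaw": 20}]'

```text
time_s: 10.88
tcp_pos: [0.4912, -0.3197, 0.1708]
eef_rot: [-180.0, 0.0, -125.6]
contact_force: [-0.1, -0.1, -2.4]
gripper_width: 0.0378
gripper_force: 39.9
```

Emit:
send_rows --steps '[{"dp": [-25,12,0],"roll": -0.08,"jaw": 20},{"dp": [-60,30,0],"roll": -0.2,"jaw": 20},{"dp": [-100,50,0],"roll": -0.35,"jaw": 20},{"dp": [-140,70,0],"roll": -0.5,"jaw": 20},{"dp": [-180,89,0],"roll": -0.65,"jaw": 20}]'

```text
time_s: 11.5
tcp_pos: [0.5236, -0.1202, 0.1696]
eef_rot: [-180.0, 0.0, -88.1]
contact_force: [0.0, 0.2, -1.6]
gripper_width: 0.0379
gripper_force: 39.9
```

Emit:
send_rows --steps '[{"dp": [0,0,0],"roll": -0.055,"jaw": 20},{"dp": [0,0,0],"roll": -0.055,"jaw": 20},{"dp": [0,0,0],"roll": -0.055,"jaw": 20}]'

```text
time_s: 11.88
tcp_pos: [0.5236, -0.122, 0.169]
eef_rot: [-180.0, 0.0, -85.3]
contact_force: [0.4, -0.9, -2.1]
gripper_width: 0.0378
gripper_force: 39.9
```

```bash
python3 - <<'E'
from h import *
C={n:cap(n,n+'3.png') for n in('top','side')}
t=C['top']['image'];s=C['side']['image']
def cr(i,x,y,w=50,h=75,k=8): return cv2.resize(i[y:y+h,x:x+w],None,fx=k,fy=k,interpolation=cv2.INTER_CUBIC)
st=r.get_state();p=st['tcp_pos'];R0=R.from_euler('xyz',st['eef_rot'],degrees=True).as_matrix()
rc=p-R0[:,2]*.005-R0[:,0]*.142+R0[:,2]*.025
print(p,st['eef_rot'],'pred ring',rc)
for n in C: print(n,proj(C[n],[rc,[.518,.0625,.105]]))
cv2.imwrite('pics/z3.png',np.hstack([cr(t,232,190),cr(s,235,175)]))
E
```

```text
[ 0.52356618 -0.12219997  0.16876709] [-1.79998250e+02  4.50143216e-03 -8.53446846e+01] pred ring [0.51204177 0.01933319 0.14877824]
top [[267.1207757  217.25288124]
 [250.8263851  216.45598246]]
side [[268.97316225 211.27919727]
 [261.18395028 211.66065568]]
```

View pics/z3.png

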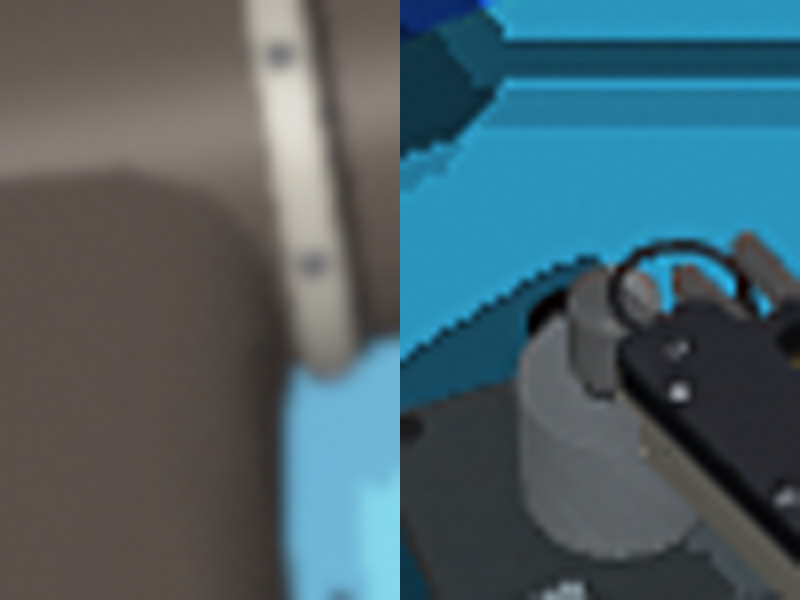

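Side view: the ring centre is at about (269.6,211.4), where kinematics predict (269.0,211.3). The top view is blocked by the arm. Next, circle fits on known-height planes: the hub's rim in the clear images, and the ring in the side view.

```bash
cat >> h.py <<'E'
from scipy.optimize import least_squares
def circ(c,img,cen,z,rad,lo,hi,sign=0,n=48):
    """radial edges near a circle of known radius (m) on plane z -> centre, robust"""
    g=cv2.cvtColor(img,cv2.COLOR_BGR2GRAY).astype(np.float32); P=[]
    rr=np.arange(lo,hi,.00025)
    for a in np.linspace(0,2*np.pi,n,endpoint=False):
        X=np.array([[cen[0]+q*np.cos(a),cen[1]+q*np.sin(a),z] for q in rr]); uv=proj(c,X).astype(np.float32)
        v=cv2.remap(g,uv[:,0].reshape(1,-1),uv[:,1].reshape(1,-1),cv2.INTER_CUBIC).ravel()
        d=np.gradient(cv2.GaussianBlur(v.reshape(1,-1),(0,0),3).ravel()); d=abs(d) if sign==0 else d*sign
        k=d.argmax()
        if d[k]>.8 and 2<k<len(d)-3: P.append(X[k,:2])
    P=np.array(P); f=lambda q:np.hypot(*(P-q[:2]).T)-q[2]
    s=least_squares(f,[cen[0],cen[1],rad],loss='soft_l1',f_scale=.0007)
    res=f(s.x); return s.x.round(4),len(P),(abs(res)<.0012).sum(),np.median(abs(res)).round(5)
E
python3 - <<'E'
from h import *
C={n:r.capture(n) for n in('top','side')}
for n in C:
    im=cv2.imread(f'pics/{n}1.png')
    print(n,'hub',circ(C[n],im,(.518,.0625),.07,.03,.023,.037),'post',circ(C[n],im,(.518,.0625),.1035,.0125,.008,.018))
st=r.get_state();p=st['tcp_pos'];R0=R.from_euler('xyz',st['eef_rot'],degrees=True).as_matrix()
rc=p-R0[:,2]*.005-R0[:,0]*.142+R0[:,2]*.025
im=C['side']['image']
print('pred',rc,'ring outer',circ(C['side'],im,rc,rc[2],.0192,.016,.024,1),'inner',circ(C['side'],im,rc,rc[2],.016,.012,.019,-1))
E
```

```text
top hub (array([0.519 , 0.0643, 0.0296]), 48, np.int64(44), np.float64(0.00027)) post (array([0.5179, 0.0611, 0.0125]), 48, np.int64(23), np.float64(0.00139))
side hub (array([0.5184, 0.063 , 0.0289]), 46, np.int64(34), np.float64(0.00044)) post (array([0.5183, 0.0625, 0.0137]), 48, np.int64(37), np.float64(0.00051))
pred [0.51197582 0.01929635 0.14861269] ring outer (array([0.5133, 0.0197, 0.0195]), 38, np.int64(34), np.float64(0.00039)) inner (array([0.5128, 0.0189, 0.0156]), 35, np.int64(35), np.float64(0.00024))
```

Emit:
send_rows --steps '[{"dp": [-15,-3,0],"roll": 0,"jaw": 20},{"dp": [-32,-7,0],"roll": 0,"jaw": 20},{"dp": [-42.8,-9,0],"roll": 0,"jaw": 20},{"dp": [-42.8,-9,0],"roll": 0,"jaw": 20},{"dp": [-42.8,-9,15],"roll": 0,"jaw": 20}]'

```text
time_s: 12.7
tcp_pos: [0.53, -0.0781, 0.1541]
eef_rot: [-179.9, 0.0, -85.2]
contact_force: [-0.2, 0.7, -2.3]
gripper_width: 0.0378
gripper_force: 39.9
```

Emit:
send_rows --steps '[{"dp": [0,0,10],"roll": 0,"jaw": 20},{"dp": [0,0,15],"roll": 0,"jaw": 20},{"dp": [0,0,15],"roll": 0,"jaw": 20}]'

```text
time_s: 13.08
tcp_pos: [0.5288, -0.0786, 0.138]
eef_rot: [179.9, -0.0, -85.3]
contact_force: [0.7, -0.8, -2.2]
gripper_width: 0.038
gripper_force: 39.9
```

```bash
cat > m.py <<'E'
from h import *
c=r.capture('side'); st=r.get_state();p=st['tcp_pos'];R0=R.from_euler('xyz',st['eef_rot'],degrees=True).as_matrix()
rc=p-R0[:,2]*.005-R0[:,0]*.142+R0[:,2]*.025
im=c['image']
print('pred',rc,st['eef_rot'],st['contact_force'],st['gripper_force']);print('outer',circ(c,im,rc,rc[2],.0192,.0165,.024,1),'inner',circ(c,im,rc,rc[2],.016,.0135,.019,-1))
import sys
cv2.imwrite(sys.argv[1],cv2.resize(im[175:250,225:325],None,fx=8,fy=8,interpolation=cv2.INTER_CUBIC))
E
python3 m.py pics/z4.png
```

```text
pred [0.51742645 0.06290015 0.11841267] [ 1.79977534e+02 -1.22476927e-02 -8.52590354e+01] [ 0.17059608 -0.46547724 -1.67838937] 39.87233340740204
outer (array([0.5181, 0.0631, 0.0193]), 37, np.int64(30), np.float64(0.00051)) inner (array([0.5177, 0.0627, 0.0152]), 35, np.int64(35), np.float64(0.00021))
```

View pics/z4.png

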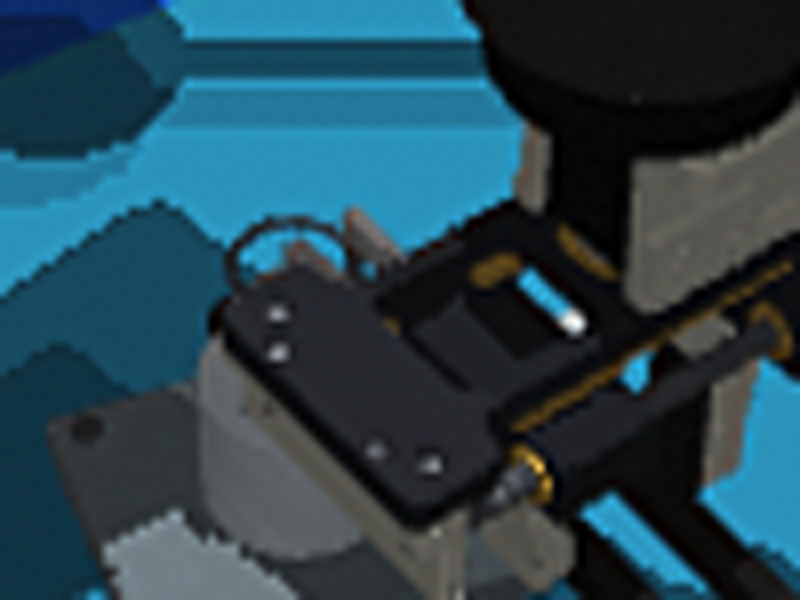

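Ring and post centres agree within 0.5 mm. Descending gently while watching the force.

Emit:
send_rows --steps '[{"dp": [0,0,4],"roll": 0,"jaw": 20},{"dp": [0,0,8],"roll": 0,"jaw": 20},{"dp": [0,0,12],"roll": 0,"jaw": 20},{"dp": [0,0,15],"roll": 0,"jaw": 20},{"dp": [0,0,18],"roll": 0,"jaw": 20}]'

```text
time_s: 13.75
tcp_pos: [0.5292, -0.0787, 0.1206]
eef_rot: [180.0, -0.0, -85.2]
contact_force: [-1.1, -3.7, 1.3]
gripper_width: 0.0378
gripper_force: 39.9
```

Emit:
send_rows --steps '[{"dp": [0,0,0],"roll": 0,"jaw": 20}]'

```text
time_s: 13.88
tcp_pos: [0.5291, -0.0787, 0.1206]
eef_rot: [180.0, -0.0, -85.2]
contact_force: [-0.7, -2.6, 0.1]
gripper_width: 0.0378
gripper_force: 39.8
```

```bash
python3 - <<'E'
from h import *
S=[]
for i in range(4):
    c=r.capture('side'); s=r.get_state(); S.append(np.r_[s['contact_force'],s['moment'],s['tcp_pos']])
print(np.mean(S,0).round(3))
E
python3 m.py pics/z5.png
```

```text
[-0.314 -5.009  0.486 -1.686  0.251  0.147  0.529 -0.079  0.121]
pred [0.51725848 0.06277868 0.10071287] [ 1.79987355e+02 -2.82418443e-02 -8.52387705e+01] [-1.36655581 -4.92257373  0.66127539] 39.83861804008484
outer (array([0.5174, 0.0624, 0.0206]), 31, np.int64(11), np.float64(0.00224)) inner (array([0.5186, 0.0629, 0.016 ]), 20, np.int64(14), np.float64(0.00076))
```

About 4.5 N acts toward -y, so I'll back the ring off slightly that way.

Emit:
send_rows --steps '[{"dp": [0.5,0,0],"roll": 0,"jaw": 20},{"dp": [1,0,0],"roll": 0,"jaw": 20},{"dp": [1,0,0],"roll": 0,"jaw": 20}]'

```text
time_s: 14.5
tcp_pos: [0.5292, -0.079, 0.1204]
eef_rot: [-180.0, 0.0, -85.3]
contact_force: [1.0, -0.8, -2.4]
gripper_width: 0.0377
gripper_force: 39.9
```

```bash
cat > f.py <<'E'
from h import *
S=[]
for i in range(4):
    c=r.capture('side'); s=r.get_state(); S.append(np.r_[s['contact_force'],s['moment'],s['tcp_pos']*1000])
print(np.mean(S,0).round(2),s['eef_rot'].round(2),s['time_s'])
E
python3 f.py
```

```text
[ 7.0000e-02 -1.0000e-02 -2.3200e+00 -1.2000e-01  7.0000e-02  5.0000e-02
  5.2927e+02 -7.9050e+01  1.2045e+02] [-1.800e+02  1.000e-02 -8.524e+01] 14.7
```

Emit:
send_rows --steps '[{"dp": [1.2,0,0],"roll": 0,"jaw": 20},{"dp": [1.2,0,3],"roll": 0,"jaw": 20},{"dp": [1.2,0,6],"roll": 0,"jaw": 20},{"dp": [1.2,0,9],"roll": 0,"jaw": 20},{"dp": [1.2,0,9],"roll": 0,"jaw": 20}]'

```text
time_s: 15.32
tcp_pos: [0.5291, -0.0806, 0.1112]
eef_rot: [180.0, -0.0, -85.2]
contact_force: [-0.4, 0.4, -1.1]
gripper_width: 0.0377
gripper_force: 39.9
```

```bash
python3 f.py
```

```text
[-9.0000e-02 -7.0000e-02 -1.8500e+00 -5.0000e-02 -6.0000e-02  2.0000e-02
  5.2938e+02 -8.0540e+01  1.1160e+02] [-179.99    0.    -85.24] 15.525
```

Emit:
send_rows --steps '[{"dp": [0,0,3],"roll": 0,"jaw": 20},{"dp": [0,0,6],"roll": 0,"jaw": 20},{"dp": [0,0,9],"roll": 0,"jaw": 20},{"dp": [0,0,12],"roll": 0,"jaw": 20},{"dp": [0,0,12],"roll": 0,"jaw": 20}]'

```text
time_s: 16.15
tcp_pos: [0.5291, -0.0806, 0.0992]
eef_rot: [180.0, -0.0, -85.2]
contact_force: [0.1, 0.1, -2.0]
gripper_width: 0.0374
gripper_force: 39.9
```

```bash
python3 f.py
```

```text
[ 3.2000e-01  4.0000e-02 -2.4100e+00 -5.0000e-02 -3.0000e-02 -2.0000e-02
  5.2939e+02 -8.0550e+01  9.9610e+01] [-179.99   -0.    -85.24] 16.35
```

Emit:
send_rows --steps '[{"dp": [0,0,2],"roll": 0,"jaw": 20},{"dp": [0,0,4],"roll": 0,"jaw": 20},{"dp": [0,0,5],"roll": 0,"jaw": 20},{"dp": [0,0,5],"roll": 0,"jaw": 20}]'

```text
time_s: 16.85
tcp_pos: [0.5293, -0.0806, 0.0945]
eef_rot: [180.0, -0.0, -85.2]
contact_force: [-0.1, 0.7, -1.9]
gripper_width: 0.0376
gripper_force: 39.9
```

```bash
python3 f.py
```

```text
[-1.2000e-01 -3.9000e-01 -2.0000e+00  3.0000e-02 -0.0000e+00 -0.0000e+00
  5.2935e+02 -8.0530e+01  9.4620e+01] [-180.      0.    -85.24] 17.05
```

Emit:
send_rows --steps '[{"dp": [0,0,1],"roll": 0,"jaw": 20},{"dp": [0,0,1],"roll": 0,"jaw": 20}]'

```text
time_s: 17.3
tcp_pos: [0.5294, -0.0806, 0.0936]
eef_rot: [-180.0, -0.0, -85.2]
contact_force: [-0.1, 0.0, -1.3]
gripper_width: 0.0381
gripper_force: 39.9
```

```bash
python3 f.py
```

```text
[-2.6000e-01 -2.0000e-01 -1.7100e+00 -2.0000e-02 -5.0000e-02 -1.0000e-02
  5.2938e+02 -8.0550e+01  9.3630e+01] [-180.     -0.    -85.25] 17.5
```

Emit:
send_rows --steps '[{"dp": [0,0,0.7],"roll": 0,"jaw": 20},{"dp": [0,0,0.7],"roll": 0,"jaw": 20}]'

```text
time_s: 17.75
tcp_pos: [0.5294, -0.0805, 0.0929]
eef_rot: [-180.0, -0.0, -85.2]
contact_force: [0.5, 0.4, -1.3]
gripper_width: 0.0376
gripper_force: 39.9
```

```bash
python3 f.py
```

```text
[ 4.9000e-01 -2.1000e-01 -1.4500e+00 -5.0000e-02 -6.0000e-02 -3.0000e-02
  5.2937e+02 -8.0550e+01  9.2920e+01] [-180.     -0.    -85.24] 17.95
```

Emit:
send_rows --steps '[{"dp": [0,0,0.7],"roll": 0,"jaw": 20},{"dp": [0,0,0.7],"roll": 0,"jaw": 20}]'

```text
time_s: 18.2
tcp_pos: [0.5294, -0.0806, 0.0922]
eef_rot: [-180.0, -0.0, -85.2]
contact_force: [-0.2, -1.0, -0.5]
gripper_width: 0.0378
gripper_force: 39.9
```

```bash
python3 f.py
```

```text
[ 1.000e-01 -6.700e-01 -4.500e-01 -1.200e-01 -7.000e-02  0.000e+00
  5.294e+02 -8.056e+01  9.225e+01] [-180.     -0.    -85.24] 18.4
```

The tips touched the hub at the predicted height (TCP 92.6 mm). Raising 2 mm puts the ring mid-groove.

Emit:
send_rows --steps '[{"dp": [0,0,-1],"roll": 0,"jaw": 20},{"dp": [0,0,-2],"roll": 0,"jaw": 20},{"dp": [0,0,-2],"roll": 0,"jaw": 20},{"dp": [0,0,-2],"roll": 0,"jaw": 20}]'

```text
time_s: 18.9
tcp_pos: [0.5293, -0.0805, 0.0942]
eef_rot: [180.0, 0.0, -85.2]
contact_force: [1.0, -0.6, -1.8]
gripper_width: 0.038
gripper_force: 39.9
```

```bash
python3 f.py; python3 m.py pics/z6.png
```

```text
[-1.6000e-01  1.1000e-01 -2.0800e+00  1.2000e-01 -5.0000e-02  2.0000e-02
  5.2931e+02 -8.0530e+01  9.4170e+01] [180.     0.   -85.25] 19.1
pred [0.51750663 0.06097532 0.07415185] [ 1.79991747e+02  9.28767979e-04 -8.52458577e+01] [ 0.08879873  0.42347679 -1.20926693] 39.87072765827179
outer (array([0.5194, 0.0623, 0.0202]), 30, np.int64(24), np.float64(0.00043)) inner (array([0.5189, 0.0617, 0.0162]), 24, np.int64(22), np.float64(0.00036))
```

View pics/z6.png

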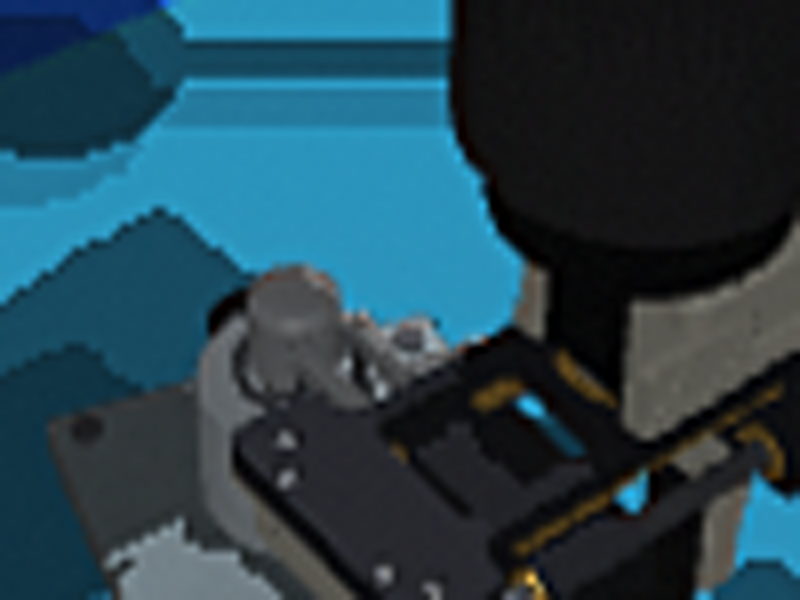

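The picture shows the ring round the post just above the hub, left edge at crop (245,365). It is contact-free, at about (0.519,0.062) against the post's (0.5183,0.0627). Handing in.

```bash
python3 -c "
from plant import r
print(r.close_job())"
```

```text
the job is handed in; nothing more can be done
None
```

I handed the job in at about 19 s: lamp swung about 22 cm (estimated) from the post, and the squeezed pliers holding the ring round the groove, contact-free and within about 1 to 2 mm of centre; `close_job()` returned no verdict.

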